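# Unlock the bench scale and hold its recessed calibration button down with a pin punch

### The job

Get the bench scale ready for calibration: slide its orange transport lock all the way to the green end so that the shutter clears the small hole, then draw the slim brass pin punch from the wooden block, put its thin end down through the hole and press the recessed yellow button gently to the bottom. Finish while the gripper is still holding the punch and keeping the button fully down, with the lock still fully open. Keep everything off the weighing pan, which must stay unloaded, and leave the dark steel punch in the block and the tin, jar and bottle where they stand.

Things in the scene. Friction and masses are not known exactly. Their poses are not given: they have to be found in the camera images.
- scale: White and grey bench scale, 220 (x) by 180 mm (y), fixed, turned up to 0.25 rad. Origin: centre of its underside, 6 mm above z = 0 on levelling feet; x from its front to its back, y to its left. Steel pan over the rear (x -26 to +108, top 65 mm up). Front: level console with display at left and, at right, a dark panel (x -94 to -46, y -88 to +7 mm, face 50.5 mm above the origin) with orange lock grip and hole.
- pan: The scale's square steel weighing pan, 134 x 172 x 12 mm, fixed on the scale. Origin: in its middle, 12 mm below its upper face. It must not be touched.
- lock_slide (a joint): Transport lock: travel in m along the scale's -y (to its right, away from the hole, red dot to green dot). 0 = locked, 0.030 = fully open at its end stop; starts at 0 to 0.006. Takes about 2.5 N to move, stays where left. Its red shutter, 2.5 mm below the panel face, covers the hole and is wholly clear of it only beyond 0.021.
- slide_grip (a point): Middle of the orange thumb grip of the lock, 9 mm above the panel face; the grip is 22 mm long (scale x), 12 mm thick (scale y, the direction of travel) and stands 17 mm above the panel. It moves with the lock. Axes as the scale's.
- cal_hole (a point): Centre of the mouth of the round vertical hole, 9 mm across, in the panel face (50.5 mm above the scale's origin), at scale x = -70 mm, y = -8 mm. Axes as the scale's, z up. The button lies in the well below, its top 14 mm under the mouth.
- cal_button (a joint): Recessed yellow button under the hole: travel in m, straight down. 0 = up (top 14 mm below the mouth of the hole), 0.005 = fully down (19 mm below). Spring: starts to move at 3 N, fully down at 7 N, then a hard stop; comes up again when let go.
- punch_block: Dark hardwood block, 112 mm long (its x) by 44 mm (its y) by 52 mm high, fixed, turned up to 0.4 rad either way. Origin: centre of its underside, z up. Two vertical holes 10.5 mm across at x = -32 mm and x = +32 mm hold the two punches upright, in either order, thin ends down.
- pin_punch_mid (a point): Slim brass pin punch, about 0.15 kg, 140 mm long: round body 16 mm across, 95 mm long, and below it a straight pin 5 mm across, 45 mm long. This point: on the axis, mid-body, 92.5 mm above the tip of the pin, 47.5 mm below the top end. Stands upright, its shoulder on the block's top; z points from the tip up.
- pin_punch_tip (a point): Lower end of the pin of the brass punch, on its axis; same axes.
- drift_mid (a point): The other punch in the block: dark steel, same body (16 mm across, 95 mm long), but its pin is 9.4 mm thick and does not fit the hole in the scale. Point in the middle of its body, 92.5 mm above its lower end. Stays in the block.
- wax_tin: Round orange and grey tin, 66 mm across, 25 mm high, on the bench; origin: centre of its underside. Bystander.
- cap_jar: Small black jar with white cap, 38 mm across, 32 mm high, on the dark mat; origin: centre of its underside. Bystander.
- blue_bottle: White glue bottle with blue cap, 28 mm across, 86 mm high, on the bench; origin: centre of its underside. Bystander.

How it is judged:
On the way, in this order (a step that is already met when the one before it is completed fails the run):
1. the transport lock is slid fully to its open end stop (value of joint lock_slide above 0.0275 m), for 0.2 s.
2. the brass punch, held by the gripper, stands in the hole and holds the button down (value of joint cal_button above 0.004 m and contact force between pin_punch and scale above 2 N and contact force between the fingers and pin_punch above 2 N and horizontal distance between pin_punch_tip and cal_hole below 0.004 m and z of pin_punch_tip in the frame of cal_hole below -0.015 m and angle between pin_punch_tip's own z axis and vertical below 0.2 rad), for 0.3 s.
At the end, for the whole second after the job is handed in: All through the last second: lock at least 27.5 mm open (of 30); brass punch gripped by the fingers, within 0.2 rad of upright, tip within 4 mm of the hole's axis and at least 15 mm below its mouth, bearing on the scale with more than 2 N; button at least 4 mm down (of 5) (all of step 2 and value of joint lock_slide above 0.0275 m); the arm keeps its last pose, push and grip.
It fails at once if the weighing pan is touched or loaded (more than 1 N) (contact force between pan and anything else above 1 N).
It fails at once if the punch is forced against the scale with more than 35 N (contact force between pin_punch and scale above 35 N).
It fails at once if the dark steel punch is taken or knocked out of its place (moved more than 20 mm) (distance of drift_mid from where it was at the start of the episode above 0.02 m).
It fails at once if the tin, jar or bottle is shifted more than 20 mm or knocked over (distance of any of wax_tin, cap_jar, blue_bottle from where it was at the start of the episode above 0.02 m or angle between any of wax_tin, cap_jar, blue_bottle's own z axis and vertical above 0.5 rad).
It also fails if it takes over 48 s, if anything falls off the work surface, if the arm or the gripper's body presses on something with over 40 N, if the wrist force passes 120 N, or if a joint passes its speed limit or range.

### The arm

A 6-joint arm with a two-finger parallel gripper is mounted at the origin on a cart in front of the work surface, level with it; the furniture and walls round the work are solid. World frame = base frame: x ahead of the robot, y to its left, z up, the work surface at z = 0. Lengths are in m, angles in rad, forces in N, time in s.
With the tool pointing down it reaches from about 0.325 to 0.85 m from the base axis. Payload 4.4 kg.
Tool frame: the origin (TCP) lies midway between the tips of the shut fingers; the grasp point (between the pads) lies 19 mm behind it; z points along the fingers, y is the line along which they close (so a half turn about z gives the same grasp; the last joint's range is limited). The gripper opens to 94 mm and grips with 3 to 60 N. Pads are 16 mm wide; open, the fingers measure 119 mm over their backs; the gripper's body (75 mm by 177 mm) begins 78 mm behind the grasp point.
Start: joints at [0.98, 0.207, 1.542, -0, 1.393, -0.15], TCP at [0.245, 0.52, 0.179] pointing down, gripper open.
Joint ranges: [-2.73, 2.73], [-0.86, 2.22], [0.23, 2.46], [-1.11, 4.25], [0.08, 2.63], [-2.82, 2.82]. Speed limits (rad/s): [2.79, 2.79, 3.14, 3.14, 3.14, 3.14].

### API

Orientations are given as a unit quaternion [x, y, z, w].
In Python, from station import robot gives the robot as it stands.
- The arm moves only by the tool move_arm, never from a script. Its argument "plan" is a list of rows, each a list of 4 numbers: the shift along the world's x, y, z in m, then the turn about the world's z in degrees. A call has exactly 5 rows; each row is the pose to reach, as a shift and turn from the pose commanded when the call began; what a row does not reach only later rows make up. A row lasts 1/12 s, in which the tool goes at most 41.7 mm and 7.16 degrees, less where a joint would pass 70% of its speed; a pose out of reach is approached as far as the arm can. A call with a gripper value outside its range is refused whole. "claw" is the finger opening in m, from 0 to 0.094, set as the call begins (left out, the last holds). The fingers move at their own pace and stop on an object; the grip force is fixed at half the most. Time passes only in rows, so rows that repeat a pose let the fingers close, or fill a call up. It gives the time, the measured TCP pose, the force, the opening and the grip force at its end, in the units of the state.
- robot.get_state(): the state, without advancing time (a new reading comes with each control period).
- robot.camera(name): name is "scene" or "top" or "wrist"; returns a dict with "image" (420x560x3 uint8, red, green, blue), "mtx" (3x3 intrinsics, pixels), "rvec" (rotation vector, rad) and "tvec" (3), from world to camera coordinates, as OpenCV has them. Camera axes: x right, y down, z forward; pixel columns grow to the right and rows downward; lengths in m; the calibration is good to about 2 mm. The wrist camera is an equidistant fisheye: a pixel r from the principal point sees the ray r / f radians off the axis. A picture is of the moment at which its call begins. There is no depth.
- robot.close_job(): hands the job in; it is judged then, once.
The state is a dict: "clock": time; "qpos": joint angles; "qd": joint speeds; "tau": joint torques, N m; "ee_pos": TCP position; "tool_rot": TCP orientation; "wrist_force": force on the tool from outside, world axes, zero at the start; "torque": the same for the moment, N m; "width": opening from 0.0 (shut) to 1.0 (fully open); "grip_force": force on a finger pad.
Only numpy, scipy, OpenCV 4.12 (cv2) and the standard library are available. Lean on these libraries where they do the work, as an engineer would, in place of code of your own. Each camera call takes 0.05 s, during which the arm holds its last target. There are 200 camera calls.

## Working session

There is one attempt and no reset: what is moved stays moved. The work goes in short steps, Python scripts to look and compute and a tool call to move; the robot and the scene stay as the last step left them, time stands still between calls to the robot, and variables do not carry over. Pictures are saved under pics/ and viewed, at most 10 in all, crops included, and the job is handed in when it is done.

Besides the shell and the picture viewer there is one more tool, called in YAML: its name, and indented under it one key for each argument. move_arm: Moves the arm, as the interface text tells. Its arguments: {"type":"object","properties":{"plan":{"type":"array"},"claw":{"type":"number"}},"required":["plan"]}

```bash
mkdir -p pics
cat > h.py <<'E'
import numpy as np, cv2
from station import robot
def snap(n,f):
    c=robot.camera(n); cv2.imwrite('pics/'+f,c['image'][:,:,::-1]); np.savez('pics/'+f[:-4]+'.npz',**{k:np.array(c[k],float) for k in('mtx','rvec','tvec')},image=c['image']); return c
def ray(c,uv):
    R=cv2.Rodrigues(np.array(c['rvec'],float))[0]; t=np.array(c['tvec'],float).ravel()
    d=np.linalg.inv(np.array(c['mtx']))@[uv[0],uv[1],1]
    return -R.T@t, R.T@d
def onz(c,uv,z):
    o,d=ray(c,uv); return o+d*(z-o[2])/d[2]
def proj(c,P):
    return cv2.projectPoints(np.array(P,float).reshape(-1,3),np.array(c['rvec'],float),np.array(c['tvec'],float),np.array(c['mtx'],float),None)[0].reshape(-1,2)
def load(f): return dict(np.load('pics/'+f+'.npz'))
E
python3 - <<'E'
from h import *
a=snap('top','top1.png')['image'];b=snap('scene','scene1.png')['image']
s=robot.get_state();print(s)
E
```

```text
{'clock': 0.1, 'qpos': array([ 9.79485447e-01,  2.07346575e-01,  1.54277527e+00, -3.13287648e-05,
        1.39353031e+00, -1.50483328e-01]), 'qd': array([-0.00024637, -0.00019991, -0.0059428 ,  0.00187589, -0.00034374,
        0.0008943 ]), 'tau': array([-3.21970347e-04, -3.71862674e+01, -2.82295579e+01,  6.98630023e-02,
        3.11581604e-02, -4.97193003e-05]), 'ee_pos': array([0.24491691, 0.5193674 , 0.1776173 ]), 'tool_rot': array([ 2.18630580e-01,  9.75807158e-01, -9.65316560e-04, -3.58866555e-04]), 'wrist_force': array([-0.20658834, -0.1473176 , -0.0510467 ]), 'torque': array([-0.00728344, -0.02018015,  0.0001443 ]), 'grip_force': 0.0, 'width': 1.0008555464800857}
```

View pics/top1.png

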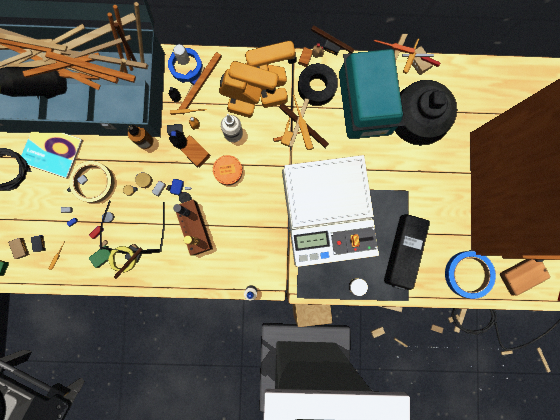

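View pics/scene1.png

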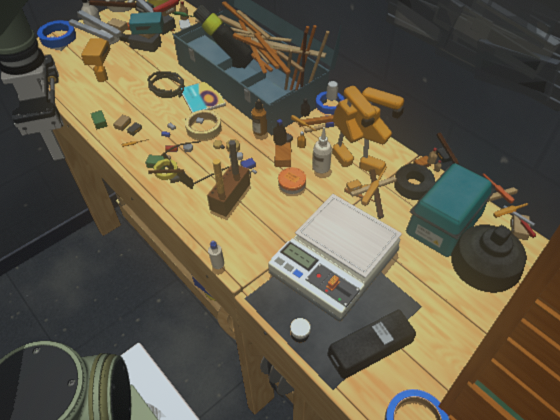

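The top view shows the scale near (333,212), with the lock at (355,240). The block is at (195,228), with the brass punch nearer the robot at about (188,240) and the dark one at about (180,210). I'll enlarge both.

Run:
```python
from h import *
a=load('top1')['image'];b=load('scene1')['image']
A=cv2.resize(a[150:275,280:390],None,fx=4,fy=4,interpolation=2)   # 440x500
B=cv2.resize(a[190:265,165:220],None,fx=6,fy=6,interpolation=2) #330x450
im=np.zeros((500,780,3),np.uint8);im[:500,:440]=A;im[:450,445:775]=B
cv2.imwrite('pics/c1.png',im[:,:,::-1])
A=cv2.resize(b[185:320,262:402],None,fx=3.5,fy=3.5,interpolation=2)
B=cv2.resize(b[130:220,200:260],None,fx=5,fy=5,interpolation=2)
im=np.zeros((480,795,3),np.uint8);im[:A.shape[0],:A.shape[1]]=A;im[:450,495:795]=B
cv2.imwrite('pics/c2.png',im[:,:,::-1])
c=load('top1');print(onz(c,(280,210),0),onz(c,(280,110),0),onz(c,(380,210),0),ray(c,(0,0))[0])
c=load('scene1');print(ray(c,(0,0))[0])
```

```text
[0.5505293  0.13476771 0.        ] [0.7834454  0.14117727 0.        ] [ 0.55748166 -0.09298115  0.        ] [0.44794217 0.15971636 0.93483683]
[ 0.07359399 -0.34699068  0.9175567 ]
```

View pics/c1.png

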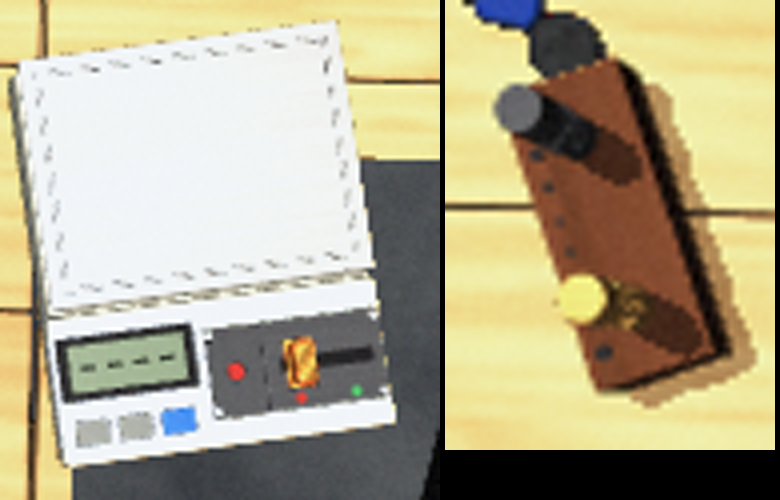

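View pics/c2.png

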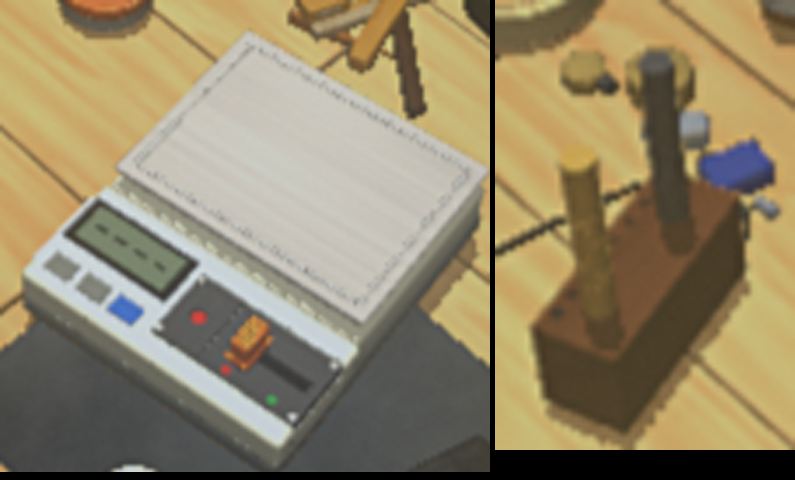

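The crops show the red hole at c1 (237,371), the grip top at about (302,362), the brass top at (583,299) and the dark top at (520,110). Next I fit the poses from both views.

Run:
```python
from h import *
from scipy.optimize import least_squares
t=load('top1');s=load('scene1')
f=lambda p,k,o:(np.array(p,float)+.5)/k-.5+np.array(o)
T1=f([(20,60),(337,22),(373,265),(52,312),(207,333),(374,310),(388,392),(222,418),(237,371)],4,(280,150))
S1=f([(250,32),(487,168),(365,320),(118,165),(205,275),(352,355),(293,447),(152,330),(199,318)],3.5,(262,185))
M=np.array([(108,86,65),(108,-86,65),(-26,-86,65),(-26,86,65),(-46,7,50.5),(-46,-88,50.5),(-94,-88,50.5),(-94,7,50.5),(-70,-8,49)])/1e3
def W(p,M):
    c,s_=np.cos(p[2]),np.sin(p[2]);return M@np.array([[c,s_,0],[-s_,c,0],[0,0,1]])+[p[0],p[1],.006]
r=least_squares(lambda p:np.r_[(proj(t,W(p,M))-T1).ravel(),(proj(s,W(p,M))-S1).ravel()],[.55,.05,0],loss='soft_l1')
p=r.x;print('scale',p);e=r.fun
print((proj(t,W(p,M))-T1).round(1).tolist(),(proj(s,W(p,M))-S1).round(1).tolist())
print('hole',W(p,np.array([[-.07,-.008,.0505]])), 'hole top-view',onz(t,T1[8],.055),'scene',onz(s,S1[8],.055))
g=onz(t,f((302,358),4,(280,150)),.0735);print('grip top',g)
c,s_=np.cos(p[2]),np.sin(p[2]);d=g[:2]-p[:2];print('in scale',c*d[0]+s_*d[1],-s_*d[0]+c*d[1])
for n,a,b in(('brass',(138,299),(84,160)),('drift',(75,110),(162,62))):
    P=onz(t,f(a,6,(165,190)),.147);Q=onz(s,f(b,5,(200,130)),.147);print(n,P,Q)
for n,uv,z in(('tin',(228,169),.025),('jar',(359,287),.032),('bottle',(251,293),.086)):print(n,onz(t,uv,z))
B=[onz(t,f(x,6,(165,190)),.052) for x in((170,60),(279,348),(155,388))];print('block',B)
print('scene base brass',onz(s,f((108,340),5,(200,130)),.052))
```

```text
scale [0.54723    0.02826628 0.16426396]
[[-0.6, -0.1], [0.2, -1.0], [0.9, 0.3], [0.2, -0.5], [-0.9, -0.9], [1.3, -1.2], [1.4, 0.7], [-1.3, 0.3], [0.1, -0.2]] [[-0.7, -0.9], [1.3, 0.1], [-0.0, 1.2], [-1.1, 0.4], [-0.6, -0.3], [-2.1, 2.9], [0.5, -5.7], [-0.1, 0.3], [0.0, -0.0]]
hole [[0.47948048 0.00892713 0.0565    ]] hole top-view [0.47915043 0.00923525 0.055     ] scene [0.47937027 0.00893128 0.055     ]
grip top [ 0.48624312 -0.02144017  0.0735    ]
in scale -0.06829424303253367 -0.03906438690702371
brass [0.47313717 0.3119064  0.147     ] [0.47301376 0.30980127 0.147     ]
drift [0.53240552 0.33462055 0.147     ] [0.53333045 0.333757   0.147     ]
tin [0.63580541 0.25343527 0.025     ]
jar [ 0.38487273 -0.03976561  0.032     ]
bottle [0.37071854 0.19100996 0.086     ]
block [array([0.5615263 , 0.32290734, 0.052     ]), array([0.46035394, 0.2798867 , 0.052     ]), array([0.44505721, 0.32282362, 0.052     ])]
scene base brass [0.46295748 0.29605687 0.052     ]
```

move_arm:
  plan:
    - [0.015,-0.03,0.02,5]
    - [0.034,-0.067,0.03,12]
    - [0.051,-0.103,0.03,19]
    - [0.068,-0.139,0.03,26]
    - [0.085,-0.175,0.03,33]
  claw: 0

```text
clock: 0.52
ee_pos: [0.3265, 0.3525, 0.2086]
tool_rot: [-0.053, 0.999, -0.0, -0.0]
wrist_force: [0.8, -0.7, -0.7]
width: 0.68
grip_force: 0.0
```

move_arm:
  plan:
    - [0.017,-0.037,0,1.7]
    - [0.034,-0.074,0,1.7]
    - [0.051,-0.111,0,1.7]
    - [0.068,-0.148,0,1.7]
    - [0.085,-0.185,0,1.7]

```text
clock: 0.93
ee_pos: [0.4113, 0.1673, 0.2084]
tool_rot: [-0.065, 0.998, 0.0, -0.0]
wrist_force: [1.0, 1.5, 0.0]
width: 0.327
grip_force: 0.0
```

move_arm:
  plan:
    - [0.016,-0.035,0,0]
    - [0.032,-0.07,-0.01,0]
    - [0.045,-0.1,-0.03,0]
    - [0.055,-0.125,-0.05,0]
    - [0.065,-0.147,-0.07,0]

```text
clock: 1.35
ee_pos: [0.4766, 0.0201, 0.1378]
tool_rot: [-0.064, 0.998, -0.0, 0.0]
wrist_force: [-0.3, 0.5, -0.1]
width: 0.004
grip_force: 0.0
```

move_arm:
  plan:
    - [0.003,-0.01,-0.02,2]
    - [0.003,-0.01,-0.045,2]
    - [0.003,-0.01,-0.06,2]
    - [0.003,-0.01,-0.07,2]
    - [0.003,-0.01,-0.075,2]

```text
clock: 1.77
ee_pos: [0.4777, 0.0124, 0.0618]
tool_rot: [-0.082, 0.997, 0.0, -0.002]
wrist_force: [-0.3, -0.1, -0.2]
width: 0.007
grip_force: 0.0
```

move_arm:
  plan:
    - [0,0,0,0]
    - [0.0008,-0.005,0,0]
    - [0.0016,-0.01,0,0]
    - [0.0024,-0.015,0,0]
    - [0.0032,-0.02,0,0]

```text
clock: 2.18
ee_pos: [0.4836, -0.0085, 0.0648]
tool_rot: [-0.082, 0.997, -0.0, 0.001]
wrist_force: [-0.2, 0.4, -0.3]
width: 0.007
grip_force: 0.0
```

move_arm:
  plan:
    - [0.0008,-0.005,0,0]
    - [0.0016,-0.01,0,0]
    - [0.0024,-0.015,0,0]
    - [0.0032,-0.02,0,0]
    - [0.0032,-0.02,0,0]

```text
clock: 2.6
ee_pos: [0.486, -0.0289, 0.0638]
tool_rot: [-0.081, 0.997, -0.0, 0.0]
wrist_force: [0.7, -0.0, -0.0]
width: 0.006
grip_force: 0.0
```

Run:
```python
from h import *
a=snap('top','top2.png')['image'];b=snap('wrist','w2.png')['image']
A=cv2.resize(a[210:275,320:390],None,fx=5,fy=5,interpolation=2)
im=np.zeros((420,780,3),np.uint8);im[:325,:350]=A;im[:420,350:]=cv2.resize(b,(560,420))[:,65:495]
cv2.imwrite('pics/c3.png',im[:,:,::-1]);s=robot.get_state();print(s['ee_pos'],s['wrist_force'])
```

```text
[ 0.48564824 -0.02802987  0.06362426] [-0.5089999   0.13328863  0.3415599 ]
```

View pics/c3.png

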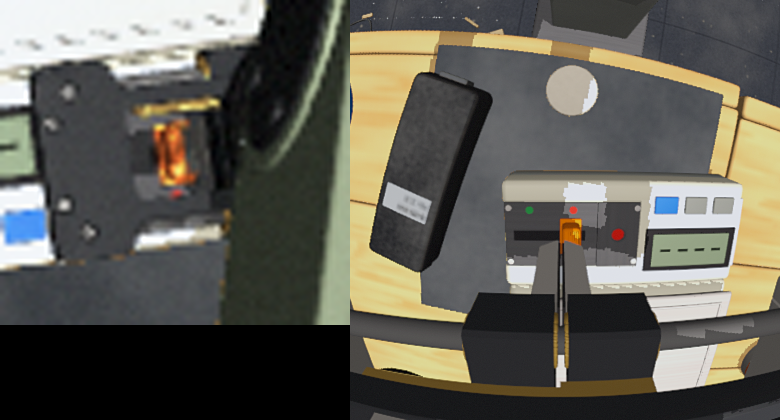

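The lock has not moved: the grip is still at about (354,240) in the top view. In the wrist view the fingertips sit at about (565,245), beside or over the grip at (570,232). I'll check this numerically.

```bash
cat >> h.py <<'E'
def wproj(c,P):
    R=cv2.Rodrigues(np.array(c['rvec'],float))[0]; X=np.array(P,float).reshape(-1,3)@R.T+np.array(c['tvec'],float).ravel()
    th=np.arctan2(np.hypot(X[:,0],X[:,1]),X[:,2]); k=th/np.hypot(X[:,0],X[:,1])
    m=np.array(c['mtx']);return np.c_[m[0,0]*X[:,0]*k+m[0,2],m[1,1]*X[:,1]*k+m[1,2]]
def wray(c,uv,z):
    m=np.array(c['mtx']);a=(uv[0]-m[0,2])/m[0,0];b=(uv[1]-m[1,2])/m[1,1];r=np.hypot(a,b)+1e-9
    R=cv2.Rodrigues(np.array(c['rvec'],float))[0];o=-R.T@np.array(c['tvec'],float).ravel();d=R.T@np.array([a/r*np.sin(r),b/r*np.sin(r),np.cos(r)])
    return o+d*(z-o[2])/d[2]
def sc(P,p=(.54723,.02827,.16426)):
    d=np.array(P)[:2]-p[:2];c,s=np.cos(p[2]),np.sin(p[2]);return np.array([c*d[0]+s*d[1],-s*d[0]+c*d[1]])
E
python3 - <<'E'
from h import *
w=load('w2');t=load('top2')
tcp=[.4856,-.0285,.0636]
print('tcp wrist',wproj(w,tcp)+[285,0],'top',(proj(t,tcp)-[320,210])*5)
h=[.4794,.009,.055];print('hole wrist',wproj(w,h)+[285,0])
# c3 x = wx-65+350
print('hole from wrist',wray(w,(617-285,234),.055),'grip',wray(w,(570-285,228),.0735),sc(wray(w,(570-285,228),.0735)))
print('campos',-cv2.Rodrigues(w['rvec'])[0].T@w['tvec'].ravel())
b=w['image'];A=cv2.resize(b[190:270,220:360],None,fx=5,fy=5,interpolation=2)
cv2.imwrite('pics/c4.png',A[:,:,::-1])
E
```

```text
tcp wrist [[560.81475488 239.23497489]] top [[187.36365038 148.54089565]]
hole wrist [[614.50688223 234.60189114]]
hole from wrist [0.47867958 0.01068056 0.055     ] grip [ 0.47336626 -0.02459132  0.0735    ] [-0.08151352 -0.04007142]
campos [ 0.40803754 -0.04131581  0.269379  ]
```

View pics/c4.png

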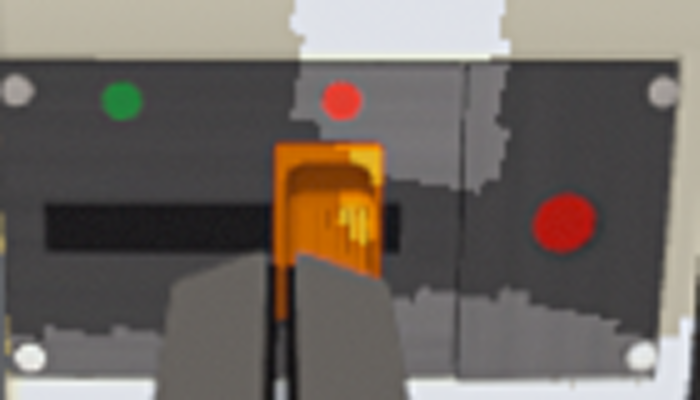

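Viewed close, the fingertips occlude the rear of the grip, so they may be above it. I'll triangulate the grip's height.

Run:
```python
from h import *
w=load('w2')
f=lambda x,y:((x+.5)/5-.5+220,(y+.5)/5-.5+190)
for z in(.0565,.065,.0735):
    print(z,[(n,(sc(wray(w,f(*q),z))*1e3).round(1).tolist()) for n,q in dict(gripFL=(275,143),gripFR=(383,143),gripBL=(283,320),hole=(565,222),panFR=(5,60),panFL=(680,60),panBR=(0,380),slotL=(45,228),slotR=(400,228),tip=(280,250)).items()])
s=robot.get_state();print(s['ee_pos'],sc(s['ee_pos']),s['tool_rot'])
print(load('top2')['mtx'],w['mtx'])
```

```text
0.0565 [('gripFL', [-82.8, -46.7]), ('gripFR', [-82.8, -31.9]), ('gripBL', [-56.4, -45.7]), ('hole', [-71.0, -6.0]), ('panFR', [-94.6, -83.6]), ('panFL', [-94.6, 9.1]), ('panBR', [-46.5, -87.0]), ('slotL', [-70.3, -79.1]), ('slotR', [-70.3, -29.3]), ('tip', [-67.1, -46.1])]
0.065 [('gripFL', [-85.4, -46.7]), ('gripFR', [-85.4, -32.5]), ('gripBL', [-60.1, -45.7]), ('hole', [-74.1, -7.6]), ('panFR', [-96.8, -82.1]), ('panFL', [-96.7, 6.9]), ('panBR', [-50.6, -85.3]), ('slotL', [-73.4, -77.7]), ('slotR', [-73.5, -30.0]), ('tip', [-70.4, -46.1])]
0.0735 [('gripFL', [-88.1, -46.7]), ('gripFR', [-88.0, -33.0]), ('gripBL', [-63.8, -45.7]), ('hole', [-77.2, -9.2]), ('panFR', [-98.9, -80.5]), ('panFL', [-98.9, 4.7]), ('panBR', [-54.7, -83.7]), ('slotL', [-76.5, -76.4]), ('slotR', [-76.6, -30.6]), ('tip', [-73.6, -46.1])]
[ 0.48564824 -0.02802987  0.06362426] [-0.06995913 -0.04547206] [-8.15940407e-02  9.96665638e-01  1.01863730e-04 -9.42959934e-05]
[[414.80471074   0.         275.38695881]
 [  0.         414.80471074 218.45136404]
 [  0.           0.           1.        ]] [[325.1922621    0.         275.70493976]
 [  0.         325.1922621  209.37876627]
 [  0.           0.           1.        ]]
```

Run:
```python
from h import *
b=snap('scene','s3.png')['image'];a=load('top2')['image']
A=cv2.resize(a[205:275,315:385],None,fx=5.5,fy=5.5,interpolation=2)
B=cv2.resize(b[235:315,285:365],None,fx=5,fy=5,interpolation=2)
im=np.zeros((400,790,3),np.uint8);im[:385,:385]=A;im[:400,390:]=B
cv2.imwrite('pics/c5.png',im[:,:,::-1])
s=load('s3');print((proj(s,[.4856,-.0282,.0636])-[285,235])*5+[390,0])
```

```text
[[638.89912657 242.95894416]]
```

View pics/c5.png

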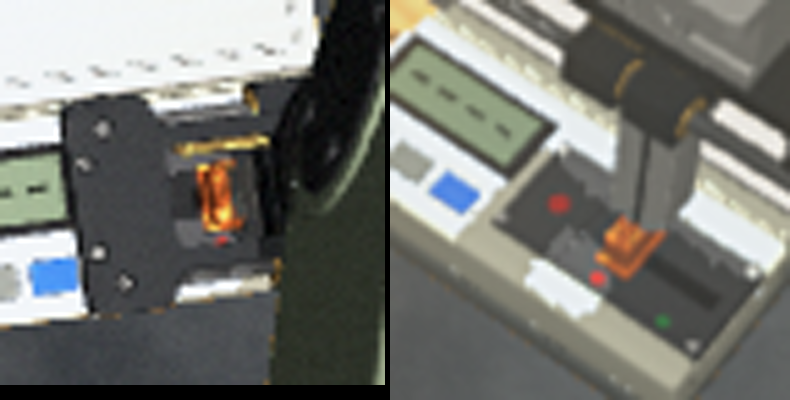

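The three views suggest the fingertips are riding just above the grip without touching it. I'll back off, come down lower and feel for the panel.

move_arm:
  plan:
    - [0,0,0.02,0]
    - [-0.003,0.018,0.02,0]
    - [-0.006,0.037,0.02,0]
    - [-0.006,0.037,0.01,0]
    - [-0.006,0.037,0.0,0]

```text
clock: 3.17
ee_pos: [0.4801, 0.0097, 0.0636]
tool_rot: [-0.083, 0.997, -0.0, 0.001]
wrist_force: [0.8, 0.6, -0.1]
width: 0.005
grip_force: 0.0
```

move_arm:
  plan:
    - [0,0,0,0]
    - [0,0,-0.001,0]
    - [0,0,-0.002,0]
    - [0,0,-0.003,0]
    - [0,0,-0.004,0]

```text
clock: 3.58
ee_pos: [0.48, 0.0087, 0.0597]
tool_rot: [-0.082, 0.997, -0.0, 0.0]
wrist_force: [0.8, 0.0, 1.1]
width: 0.004
grip_force: 0.0
```

Run:
```python
from h import *
b=snap('scene','s4.png')['image'];a=snap('wrist','w4.png')['image']
A=cv2.resize(a[190:270,220:360],None,fx=2.8,fy=2.8,interpolation=2)
B=cv2.resize(b[235:315,285:365],None,fx=4.9,fy=4.9,interpolation=2)
im=np.zeros((400,790,3),np.uint8);im[:224,:392]=A;im[:392,394:786]=B
cv2.imwrite('pics/c6.png',im[:,:,::-1])
s=robot.get_state();e=s['ee_pos'];c=load('s4');print(e,sc(e),s['wrist_force'],(proj(c,e)-[285,235])*4.9+[394,0],(wproj(load('w4'),e)-[220,190])*2.8)
```

```text
[0.47978253 0.00890399 0.05966558] [-0.06970638 -0.00807617] [-0.18957765  0.30318497  0.64026369] [[559.49703622 191.60778734]] [[157.13892618 138.80303986]]
```

View pics/c6.png

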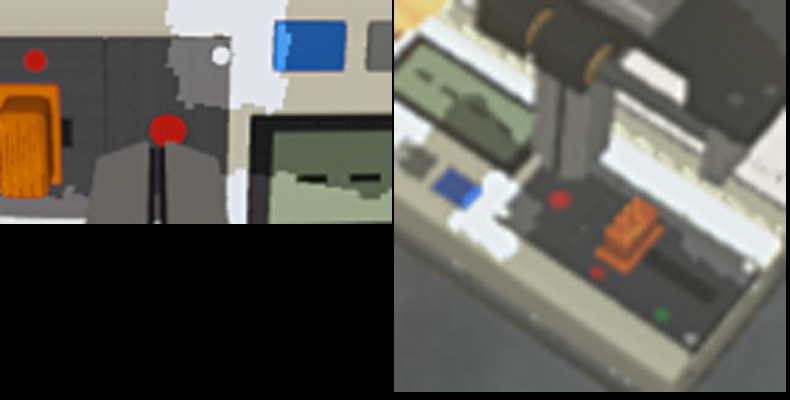

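Run:
```python
from h import *
from scipy.optimize import least_squares
w=load('w4');c=load('s4')
wp=np.array([157,147])/2.8+[220,190];sp=np.array([575-394,179])/4.9+[285,235]
r=least_squares(lambda P:np.r_[wproj(w,P)[0]-wp,proj(c,P)[0]-sp],[.48,.009,.06]);print(r.x,r.fun,sc(r.x))
print('seg: hole err scene',proj(c,[.4794,.009,.055])[0]*4.9-np.array([285,235])*4.9+[394,0])
for P in ([.48,.009,.0597],[.48,.009,.075],[.488,.009,.0597],[.4855,.009,.07]):print(P,(wproj(w,P)-[220,190])*2.8,(proj(c,P)-[285,235])*4.9+[394,0])
# grip features: top of fin centre in both
wp=np.array([36,150])
```

```text
[0.48224865 0.00903384 0.06050866] [-0.35531505  0.90085023 -2.27958839  1.56679796] [-0.06725222 -0.00835133]
seg: hole err scene [558.08188974 198.29695531]
[0.48, 0.009, 0.0597] [[157.3841874  139.74262583]] [[559.7240883  191.09145317]]
[0.48, 0.009, 0.075] [[157.46488435 164.00822723]] [[561.574343   170.14404852]]
[0.488, 0.009, 0.0597] [[152.03721015 169.80185676]] [[574.15942293 179.5051294 ]]
[0.4855, 0.009, 0.07] [[153.57879581 177.24706798]] [[570.97642223 169.03862945]]
```

The fingertips are where the state says, at z of about 0.06, so the previous pass met no resistance near the top of the grip. I'll push again just above the panel, where the overlap is larger.

move_arm:
  plan:
    - [0,0,-0.001,0]
    - [0,0,-0.002,0]
    - [0.0008,-0.005,-0.002,0]
    - [0.0016,-0.01,-0.002,0]
    - [0.0024,-0.015,-0.002,0]

```text
clock: 4.1
ee_pos: [0.4823, -0.0064, 0.0578]
tool_rot: [-0.082, 0.997, -0.0, 0.0]
wrist_force: [1.2, -0.1, -0.5]
width: 0.005
grip_force: 0.0
```

move_arm:
  plan:
    - [0.0004,-0.0025,0,0]
    - [0.0008,-0.005,0,0]
    - [0.0012,-0.0075,0,0]
    - [0.0016,-0.01,0,0]
    - [0.0016,-0.01,0,0]

```text
clock: 4.52
ee_pos: [0.4838, -0.0163, 0.0577]
tool_rot: [-0.082, 0.997, -0.0, 0.0]
wrist_force: [0.2, 0.5, 0.0]
width: 0.006
grip_force: 0.0
```

move_arm:
  plan:
    - [0.0004,-0.0025,0,0]
    - [0.0008,-0.005,0,0]
    - [0.0012,-0.0075,0,0]
    - [0.0016,-0.01,0,0]
    - [0.0016,-0.01,0,0]

```text
clock: 4.93
ee_pos: [0.4855, -0.0263, 0.0577]
tool_rot: [-0.082, 0.997, -0.0, 0.0]
wrist_force: [1.2, -0.0, 0.3]
width: 0.008
grip_force: 0.0
```

Run:
```python
from h import *
snap('wrist','w5.png');w=load('w5')
def blob(w):
    hsv=cv2.cvtColor(w['image'].astype(np.uint8),cv2.COLOR_RGB2HSV)
    m=((hsv[:,:,0]>8)&(hsv[:,:,0]<20)&(hsv[:,:,1]>200)&(hsv[:,:,2]>90)); m[:190]=0;m[262:]=0;m[:,:200]=0;m[:,380:]=0
    y,x=np.nonzero(m);return x.min(),x.max(),y.min(),y.max(),len(x)
for n in('w2','w4','w5'):
    w=load(n);b=blob(w);print(n,b,[(sc(wray(w,(u,b[2]+2),.0565))*1e3).round(1) for u in b[:2]])
s=robot.get_state();print(s['ee_pos'],sc(s['ee_pos']),s['wrist_force'])
```

```text
w2 (np.int64(275), np.int64(296), np.int64(219), np.int64(252), 456) [array([-80.8, -46.5]), array([-80.8, -32. ])]
w4 (np.int64(218), np.int64(241), np.int64(220), np.int64(260), 877) [array([-81.1, -47.7]), array([-81.2, -31.8])]
w5 (np.int64(272), np.int64(293), np.int64(221), np.int64(261), 451) [array([-81.3, -46.4]), array([-81.2, -32.3])]
[ 0.48537557 -0.02606295  0.05771736] [-0.06990649 -0.04348702] [-0.52723171  0.99356216 -0.09313245]
```

The lock still has not moved and there is no contact force. I'll grasp the grip between open fingers instead, closing along the scale's y.

move_arm:
  plan:
    - [0,0,0.015,0]
    - [-0.0007,0.004,0.03,0]
    - [-0.0007,0.004,0.03,0]
    - [-0.0007,0.004,0.03,0]
    - [-0.0007,0.004,0.03,0]
  claw: 0.04

```text
clock: 5.4
ee_pos: [0.4842, -0.0217, 0.0871]
tool_rot: [-0.082, 0.997, 0.0, -0.0]
wrist_force: [0.5, 0.3, 0.5]
width: 0.327
grip_force: 0.0
```

move_arm:
  plan:
    - [0,0,0,0]
    - [0,0,-0.008,0]
    - [0,0,-0.016,0]
    - [0,0,-0.024,0]
    - [0,0,-0.03,0]

```text
clock: 5.82
ee_pos: [0.4834, -0.0216, 0.0558]
tool_rot: [-0.082, 0.997, 0.0, -0.001]
wrist_force: [0.0, -0.8, -1.1]
width: 0.424
grip_force: 0.0
```

move_arm:
  plan:
    - [0,0,0,0]
    - [0,0,0,0]
    - [0,0,0,0]
    - [0,0,0,0]
    - [0,0,0,0]
  claw: 0

```text
clock: 6.23
ee_pos: [0.4851, -0.0219, 0.0582]
tool_rot: [-0.082, 0.997, -0.0, 0.001]
wrist_force: [-0.6, -0.4, 0.4]
width: 0.107
grip_force: 0.0
```

move_arm:
  plan:
    - [0,0,0,0]
    - [0,0,0,0]
    - [0,0,0,0]
    - [0,0,0,0]
    - [0,0,0,0]

```text
clock: 6.65
ee_pos: [0.4846, -0.0218, 0.0578]
tool_rot: [-0.082, 0.997, -0.0, 0.0]
wrist_force: [-0.9, -0.3, -0.4]
width: 0.006
grip_force: 0.0
```

Run:
```python
from h import *
s=robot.get_state();print(s['ee_pos'],sc(s['ee_pos']),s['width']*94,s['grip_force'],s['wrist_force'])
```

```text
[ 0.4846317  -0.0218152   0.05776462] [-0.06994576 -0.03917481] 0.5850145909239466 0.0 [-0.86876084 -0.33168236 -0.38944215]
```

The fingers closed completely (0.6 mm) with no contact at the computed grip position, so my geometry is off somewhere. I'll make one composite with wireframes of the predicted grip and fingers.

Run:
```python
from h import *
snap('wrist','w6.png');snap('scene','s6.png');s=robot.get_state()
from scipy.spatial.transform import Rotation as Ro
w=load('w6');c=load('s6')
p=(.54723,.02827,.16426);Z=Ro.from_euler('z',p[2]).as_matrix();o=np.array([p[0],p[1],.006])
def box(lo,hi):
    P=np.array([[x,y,z] for x in(lo[0],hi[0]) for y in(lo[1],hi[1]) for z in(lo[2],hi[2])]);return P
E=[(0,1),(2,3),(4,5),(6,7),(0,2),(1,3),(4,6),(5,7),(0,4),(1,5),(2,6),(3,7)]
G=box((-.081,-.0455,.0505),(-.059,-.0335,.0675))@Z.T+o
F=box((-.008,-.0125,-.04),(.008,.0125,0))@Ro.from_quat(s['tool_rot']).as_matrix().T+s['ee_pos']
def tile(img,P,x0,y0,wd,ht,k,ov):
    im=cv2.resize(img[y0:y0+ht,x0:x0+wd].astype(np.uint8),None,fx=k,fy=k,interpolation=2)
    if ov:
        for B,col in((G,(0,255,0)),(F,(0,255,255))):
            q=((P(B)+.5-[x0,y0])*k).astype(int)
            for a,b in E:cv2.line(im,tuple(map(int,q[a])),tuple(map(int,q[b])),col,1)
    return im
rows=[np.hstack([tile(w['image'],lambda B:wproj(w,B),235,195,98,73,4,ov),tile(c['image'],lambda B:proj(c,B),300,240,66,49,6,ov)[:292,:396]]) for ov in(0,1)]
cv2.imwrite('pics/c7.png',np.vstack(rows)[:,:,::-1]);print(rows[0].shape,s['ee_pos'],s['qpos'])
```

```text
(292, 788, 3) [ 0.48460275 -0.02180346  0.05771157] [-2.23601014e-01  1.57088187e-01  1.87281167e+00 -1.11428045e-05
  1.11162401e+00 -1.95844215e+00]
```

View pics/c7.png

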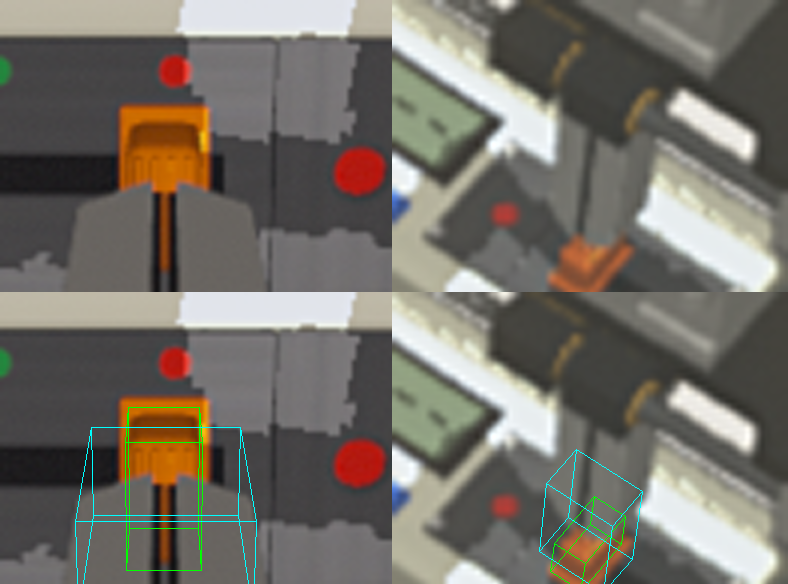

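The wireframe overlay shows the real fingertips about 15 mm higher than the nominal TCP, resting just above the grip. That explains the lack of contact. I'll open, straddle the grip and go lower, checking force.

move_arm:
  plan:
    - [0,0,0.004,0]
    - [0,0,0.004,0]
    - [0,0,0.004,0]
    - [0,0,0.004,0]
    - [0,0,0.004,0]
  claw: 0.04

```text
clock: 7.17
ee_pos: [0.4846, -0.0218, 0.0617]
tool_rot: [-0.082, 0.997, -0.0, 0.0]
wrist_force: [-0.2, -0.6, -0.1]
width: 0.32
grip_force: 0.0
```

move_arm:
  plan:
    - [0,0,-0.002,0]
    - [0,0,-0.004,0]
    - [0,0,-0.006,0]
    - [0,0,-0.008,0]
    - [0,0,-0.01,0]

```text
clock: 7.58
ee_pos: [0.4844, -0.0218, 0.0513]
tool_rot: [-0.082, 0.997, 0.0, -0.0]
wrist_force: [-0.0, 0.2, 0.1]
width: 0.426
grip_force: 0.0
```

move_arm:
  plan:
    - [0,0,-0.001,0]
    - [0,0,-0.002,0]
    - [0,0,-0.003,0]
    - [0,0,-0.004,0]
    - [0,0,-0.004,0]

```text
clock: 8.0
ee_pos: [0.4844, -0.0218, 0.0475]
tool_rot: [-0.082, 0.997, 0.0, -0.0]
wrist_force: [-0.4, 0.3, -0.1]
width: 0.424
grip_force: 0.0
```

move_arm:
  plan:
    - [0,0,-0.001,0]
    - [0,0,-0.002,0]
    - [0,0,-0.002,0]
    - [0,0,-0.002,0]
    - [0,0,-0.002,0]
  claw: 0

```text
clock: 8.42
ee_pos: [0.4846, -0.0219, 0.0457]
tool_rot: [-0.082, 0.997, -0.0, -0.0]
wrist_force: [-0.4, -0.4, -0.4]
width: 0.114
grip_force: 30.0
```

move_arm:
  plan:
    - [0,0,0,0]
    - [0,0,0,0]
    - [0,0,0,0]
    - [0,0,0,0]
    - [0,0,0,0]

```text
clock: 8.83
ee_pos: [0.4846, -0.0218, 0.0457]
tool_rot: [-0.082, 0.997, -0.0, 0.0]
wrist_force: [-0.4, -0.3, 0.7]
width: 0.111
grip_force: 30.0
```

The grip is held, so I'll slide it.

move_arm:
  plan:
    - [0.0008,-0.005,0,0]
    - [0.0018,-0.011,0,0]
    - [0.0028,-0.017,0,0]
    - [0.0037,-0.0225,0,0]
    - [0.0043,-0.026,0,0]

```text
clock: 9.25
ee_pos: [0.489, -0.0485, 0.0457]
tool_rot: [-0.082, 0.997, 0.0, -0.0]
wrist_force: [0.3, 2.3, 1.0]
width: 0.11
grip_force: 30.0
```

move_arm:
  plan:
    - [0.0002,-0.001,0,0]
    - [0.0004,-0.002,0,0]
    - [0.0006,-0.003,0,0]
    - [0.0007,-0.004,0,0]
    - [0.0007,-0.004,0,0]

```text
clock: 9.67
ee_pos: [0.4892, -0.0499, 0.0457]
tool_rot: [-0.082, 0.997, 0.002, -0.0]
wrist_force: [-0.7, 8.0, 4.1]
width: 0.115
grip_force: 30.0
```

move_arm:
  plan:
    - [0.0002,-0.001,0,0]
    - [0.0004,-0.002,0,0]
    - [0.0004,-0.002,0,0]
    - [0.0004,-0.002,0,0]
    - [0.0004,-0.002,0,0]

```text
clock: 10.08
ee_pos: [0.4891, -0.0499, 0.0456]
tool_rot: [-0.082, 0.997, 0.004, -0.001]
wrist_force: [-1.9, 11.1, 4.8]
width: 0.112
grip_force: 30.0
```

move_arm:
  plan:
    - [-0.0004,0.003,0,0]
    - [-0.0006,0.004,0,0]
    - [-0.0006,0.004,0,0]
    - [-0.0006,0.004,0,0]
    - [-0.0006,0.004,0,0]
  claw: 0.03

```text
clock: 10.5
ee_pos: [0.4896, -0.0504, 0.0457]
tool_rot: [-0.082, 0.997, -0.0, 0.0]
wrist_force: [-0.0, 0.6, -0.5]
width: 0.318
grip_force: 0.0
```

move_arm:
  plan:
    - [0,0,0,0]
    - [0,0,0.02,0]
    - [0,0,0.055,0]
    - [0,0,0.095,0]
    - [0,0,0.135,0]

```text
clock: 10.92
ee_pos: [0.4884, -0.0499, 0.1814]
tool_rot: [-0.082, 0.997, 0.0, -0.001]
wrist_force: [0.8, -0.6, 0.1]
width: 0.323
grip_force: 0.0
```

Run:
```python
from h import *
snap('wrist','w7.png');w=load('w7')
hsv=cv2.cvtColor(w['image'].astype(np.uint8),cv2.COLOR_RGB2HSV)
h,s,v=cv2.split(hsv)
p=(.54723,.02827,.16426);c,sn=np.cos(p[2]),np.sin(p[2])
Wd=lambda x,y:np.array([p[0]+c*x-sn*y,p[1]+sn*x+c*y,.0565])
for n,q in dict(hole=(-.07,-.008),red=(-.088,-.04)).items():print(n,wproj(w,Wd(*q)))
u=wproj(w,Wd(-.07,-.008))[0].astype(int)
for name,m in(('orange',(h>8)&(h<20)&(s>200)&(v>90)),('red',((h<6)|(h>174))&(s>150)&(v>80)),('green',(h>45)&(h<80)&(s>120)),('yellow',(h>22)&(h<35)&(s>130))):
    n,l,st,ce=cv2.connectedComponentsWithStats(m.astype(np.uint8))
    for i in range(1,n):
        if st[i,4]>8:
            q=sc(wray(w,ce[i],.0565))
            if abs(q[0]+.07)<.04 and -.1<q[1]<.02: print(name,st[i].tolist(),(q*1e3).round(1))
print('hole px',w['image'][u[1]-6:u[1]+7:2,u[0]-6:u[0]+7:2].astype(int).tolist()[3])
t=robot.get_state();print(t['ee_pos'],t['wrist_force'],t['qpos'])
```

```text
hole [[332.16010147 197.77390285]]
red [[302.39051873 180.80850997]]
orange [269, 187, 14, 25, 270] [-70.9 -68.3]
red [303, 179, 5, 5, 22] [-87.9 -37.4]
green [274, 179, 4, 5, 18] [-88.  -67.8]
yellow [331, 195, 6, 5, 28] [-70.8  -6.6]
hole px [[113, 111, 113], [112, 109, 112], [146, 146, 99], [213, 212, 40], [208, 204, 19], [134, 113, 20], [36, 35, 41]]
[ 0.49487845 -0.05161936  0.19138122] [ 2.31779984 -1.31541224  3.82213278] [-2.77792815e-01  1.77133725e-02  1.72389948e+00 -3.53507151e-04
  1.38459882e+00 -2.01239015e+00]
```

The lock is open: the grip is at scale y = -68 and yellow shows in the hole. Next is the brass punch.

move_arm:
  plan:
    - [-0.001,0.03,0.02,4]
    - [-0.003,0.07,0.03,8]
    - [-0.005,0.11,0.03,11.6]
    - [-0.007,0.15,0.03,11.6]
    - [-0.008,0.19,0.03,11.6]
  claw: 0.055

```text
clock: 11.38
ee_pos: [0.4815, 0.1415, 0.2112]
tool_rot: [-0.182, 0.983, -0.0, 0.001]
wrist_force: [-0.2, -0.5, 0.1]
width: 0.581
grip_force: 0.0
```

move_arm:
  plan:
    - [-0.002,0.04,0,0]
    - [-0.004,0.08,0,0]
    - [-0.005,0.105,0,0]
    - [-0.005,0.115,0,0]
    - [-0.005,0.115,0,0]

```text
clock: 11.8
ee_pos: [0.4761, 0.2567, 0.2103]
tool_rot: [-0.184, 0.983, -0.0, -0.0]
wrist_force: [0.2, -0.1, -0.3]
width: 0.585
grip_force: 0.0
```

Run:
```python
from h import *
snap('wrist','w8.png');w=load('w8');t=robot.get_state();e=t['ee_pos'];print(e,t['tool_rot'],t['width'])
for z in(.147,.052):print(z,wproj(w,[[.473,.311,z],[.533,.334,z]]).round(0).tolist())
print('tcp',wproj(w,e))
im=w['image'].astype(np.uint8)[:,:,::-1].copy();im=cv2.resize(im[120:400,130:510],None,fx=2,fy=2,interpolation=2)
for z in np.linspace(.052,.147,5):
    q=((wproj(w,[.473,.311,z])[0]-[130,120])*2).astype(int);cv2.circle(im,tuple(map(int,q)),2,(255,0,255),-1)
q=((wproj(w,e)[0]-[130,120])*2).astype(int);cv2.circle(im,tuple(map(int,q)),3,(255,255,0),-1)
cv2.imwrite('pics/c8.png',im)
```

```text
[0.47634469 0.25512492 0.21028038] [-1.83011783e-01  9.83110523e-01 -5.68492548e-04 -2.53356670e-04] 0.5845855600261685
0.147 [[334.0, 231.0], [330.0, 294.0]]
0.052 [[320.0, 204.0], [318.0, 255.0]]
tcp [[273.57095327 239.05942998]]
```

View pics/c8.png

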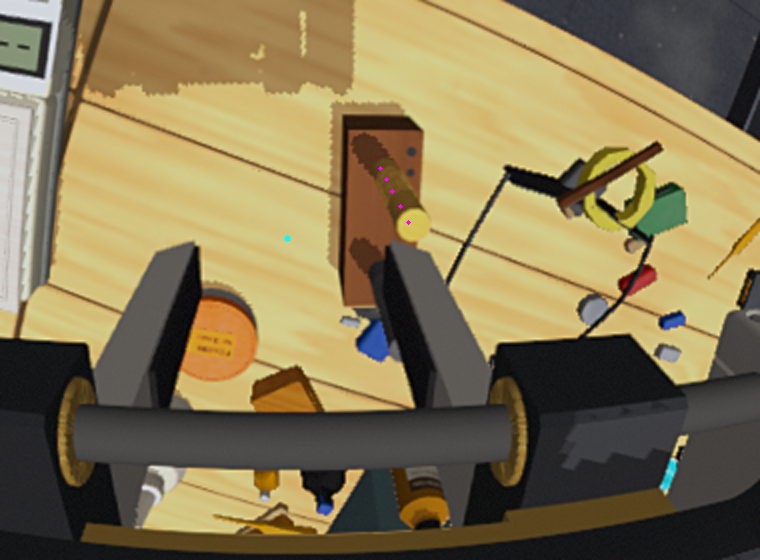

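The wrist view agrees with my punch estimate to about 1 mm (punch top at (413,224), predicted (408,222)). I'll move over it and go down.

move_arm:
  plan:
    - [-0.002,0.03,0,0]
    - [-0.003,0.05,0,0]
    - [-0.003,0.056,0,0]
    - [-0.003,0.056,0,0]
    - [-0.003,0.056,-0.02,0]

```text
clock: 12.27
ee_pos: [0.477, 0.3108, 0.1948]
tool_rot: [-0.182, 0.983, 0.0, 0.004]
wrist_force: [0.7, -0.6, 0.6]
width: 0.584
grip_force: 0.0
```

move_arm:
  plan:
    - [0,0,-0.03,0]
    - [0,0,-0.06,0]
    - [0,0,-0.09,0]
    - [0,0,-0.112,0]
    - [0,0,-0.122,0]

```text
clock: 12.68
ee_pos: [0.4712, 0.3076, 0.0649]
tool_rot: [-0.181, 0.983, -0.001, -0.003]
wrist_force: [0.4, -0.9, -0.1]
width: 0.585
grip_force: 0.0
```

move_arm:
  plan:
    - [0,0,0,0]
    - [0,0,0,0]
    - [0,0,0,0]
    - [0,0,0,0]
    - [0,0,0,0]
  claw: 0.0

```text
clock: 13.1
ee_pos: [0.4749, 0.3117, 0.0706]
tool_rot: [-0.182, 0.983, 0.0, 0.002]
wrist_force: [0.4, -0.4, -0.3]
width: 0.267
grip_force: 0.0
```

move_arm:
  plan:
    - [0,0,0,0]
    - [0,0,0,0]
    - [0,0,0,0]
    - [0,0,0,0]
    - [0,0,0,0]

```text
clock: 13.52
ee_pos: [0.4742, 0.3117, 0.0698]
tool_rot: [-0.182, 0.983, 0.0, 0.001]
wrist_force: [-0.4, 0.0, 6.0]
width: 0.171
grip_force: 30.0
```

move_arm:
  plan:
    - [0,0,0.015,0]
    - [0,0,0.04,0]
    - [0,0,0.07,0]
    - [0,0,0.095,0]
    - [0,0,0.11,0]

```text
clock: 13.93
ee_pos: [0.4742, 0.3117, 0.1811]
tool_rot: [-0.182, 0.983, 0.0, 0.001]
wrist_force: [0.5, 0.0, -0.0]
width: 0.16
grip_force: 30.0
```

move_arm:
  plan:
    - [0,-0.02,0,0]
    - [0.001,-0.055,0,0]
    - [0.002,-0.095,0,0]
    - [0.003,-0.135,0,0]
    - [0.003,-0.17,0,0]

```text
clock: 14.35
ee_pos: [0.4753, 0.1392, 0.1777]
tool_rot: [-0.183, 0.983, -0.0, -0.001]
wrist_force: [0.1, 0.0, -0.9]
width: 0.163
grip_force: 30.0
```

move_arm:
  plan:
    - [0,-0.035,0,0]
    - [0.001,-0.07,0,0]
    - [0.002,-0.1,0,0]
    - [0.002,-0.12,0,0]
    - [0.002,-0.132,0,0]

```text
clock: 14.77
ee_pos: [0.4775, 0.0068, 0.1777]
tool_rot: [-0.181, 0.983, -0.0, -0.001]
wrist_force: [0.6, 0.9, -1.9]
width: 0.164
grip_force: 30.0
```

move_arm:
  plan:
    - [0,0,0,0]
    - [0,0,0,0]
    - [0,0,0,0]
    - [0,0,0,0]
    - [0,0,0,0]

```text
clock: 15.18
ee_pos: [0.4783, 0.0102, 0.1785]
tool_rot: [-0.183, 0.983, 0.0, -0.0]
wrist_force: [0.3, 0.7, -0.7]
width: 0.173
grip_force: 30.0
```

```bash
cat > tip.py <<'E'
from h import *
import sys
snap('wrist','wt.png');snap('scene','st.png');t=robot.get_state();e=t['ee_pos'];print(e,sc(e)*1e3,t['wrist_force'],t['width']*94,t['grip_force'])
w=load('wt');c=load('st');zt=e[2]-.0628
P=np.array([[.0,0,0],[0,0,.045],[0,0,.1]])+[e[0],e[1],zt]
def comps(im,u,r,lo=15,hi=34,smin=90,vmin=50):
    h,s,v=cv2.split(cv2.cvtColor(im.astype(np.uint8),cv2.COLOR_RGB2HSV))
    m=((h>=lo)&(h<=hi)&(s>smin)&(v>vmin)).astype(np.uint8);k=np.zeros_like(m);x,y=map(int,u);k[max(0,y-r):y+r,max(0,x-r):x+r]=1
    n,l,st,ce=cv2.connectedComponentsWithStats(m*k)
    for i in range(1,n):
        if st[i,4]>12:
            yy,xx=np.nonzero(l==i);rows=[(int(y),int(xx[yy==y].min()),int(xx[yy==y].max())) for y in np.unique(yy)]
            print(st[i].tolist(),rows[:3],rows[len(rows)//2],rows[-3:])
for n,pr,cc in(('wrist',wproj,w),('scene',proj,c)):
    q=pr(cc,P);print(n,'pred tip/shoulder/body',q.round(1).tolist(),'hole',pr(cc,[.4794,.009,.0565]).round(1).tolist());comps(cc['image'],q[1],45)
E
python3 tip.py
```

```text
[0.47835826 0.00999282 0.17865766] [-70.93343081  -6.76909327] [-0.75497579 -0.05402408 -0.77037158] 15.451135786960176 29.99941974878311
wrist pred tip/shoulder/body [[275.5, 213.6], [275.5, 231.0], [275.5, 263.1]] hole [[274.3, 198.0]]
[273, 194, 8, 6, 37] [(194, 274, 278), (195, 273, 279), (196, 273, 280)] (197, 273, 280) [(197, 273, 280), (198, 274, 279), (199, 275, 277)]
[261, 211, 30, 64, 1337] [(211, 276, 276), (212, 274, 277), (213, 274, 278)] (243, 265, 287) [(272, 261, 290), (273, 261, 290), (274, 261, 290)]
scene pred tip/shoulder/body [[319.2, 258.0], [320.4, 243.9], [322.1, 225.1]] hole [[318.5, 275.1]]
[275, 198, 36, 56, 1312] [(198, 275, 300), (199, 275, 303), (200, 275, 306)] (226, 275, 299) [(251, 275, 276), (252, 275, 276), (253, 275, 275)]
[344, 198, 14, 9, 56] [(198, 345, 348), (199, 344, 351), (200, 345, 353)] (202, 349, 356) [(204, 353, 357), (205, 355, 357), (206, 356, 357)]
[337, 200, 4, 8, 13] [(200, 339, 340), (201, 338, 340), (202, 338, 339)] (204, 337, 338) [(205, 337, 337), (206, 337, 337), (207, 337, 337)]
[318, 208, 10, 51, 284] [(208, 324, 326), (209, 320, 327), (210, 320, 327)] (233, 319, 324) [(256, 320, 320), (257, 320, 320), (258, 320, 320)]
```

Run:
```python
from h import *
from scipy.optimize import least_squares
w=load('wt');c=load('st')
print('hole wrist',wray(w,(276.5,196.5),.0495))
w7=load('w7');print('hole w7',wray(w7,(333.5,197),.0495))
r=least_squares(lambda P:np.r_[wproj(w,P)[0]-[275.8,212],proj(c,P)[0]-[320,258.3]],[.478,.01,.115]);print('tip',r.x,r.fun)
z=.1158;print('tip@z',wray(w,(275.8,212),z),onz(c,(320,258.3),z))
# initial red hole: w4/w2 estimates, top/scene: (.4794,.0090)
```

```text
hole wrist [0.47863329 0.01116421 0.0495    ]
hole w7 [0.47983992 0.0117305  0.0495    ]
tip [0.477392   0.00951068 0.11553608] [-0.37045034  0.26527184 -0.95617915  0.20364295]
tip@z [0.47698476 0.00969488 0.1158    ] [0.47888244 0.00852797 0.1158    ]
```

move_arm:
  plan:
    - [0.001,0.001,-0.01,0]
    - [0.001,0.001,-0.022,0]
    - [0.001,0.001,-0.036,0]
    - [0.001,0.001,-0.045,0]
    - [0.001,0.001,-0.05,0]

```text
clock: 15.7
ee_pos: [0.4781, 0.0106, 0.1266]
tool_rot: [-0.182, 0.983, 0.001, -0.002]
wrist_force: [-0.4, -0.1, -1.0]
width: 0.168
grip_force: 30.0
```

move_arm:
  plan:
    - [0,0,0,0]
    - [0,0,0,0]
    - [0,0,0,0]
    - [0,0,0,0]
    - [0,0,0,0]

```text
clock: 16.12
ee_pos: [0.48, 0.0101, 0.1294]
tool_rot: [-0.182, 0.983, -0.0, 0.001]
wrist_force: [-0.5, 0.8, -0.0]
width: 0.167
grip_force: 30.0
```

```bash
python3 tip.py
python3 - <<'E'
from h import *
w=load('wt');im=w['image'].astype(int)
for y in range(218,246):print(y,' '.join('%3d/%3d'%(im[y,x,0],im[y,x,2]) for x in range(266,288)))
E
```

```text
[0.4798017  0.01009837 0.1292194 ] [-69.49215288  -6.90099923] [ 0.85839787  0.45753575 -1.55435513] 15.523401884370402 29.99932050704956
wrist pred tip/shoulder/body [[276.1, 213.1], [276.1, 230.5], [276.1, 262.5]] hole [[275.1, 209.1]]
[273, 204, 10, 6, 45] [(204, 276, 279), (205, 274, 281), (206, 273, 281)] (207, 273, 282) [(207, 273, 282), (208, 274, 281), (209, 275, 280)]
[261, 211, 30, 64, 1347] [(211, 274, 277), (212, 274, 278), (213, 274, 278)] (243, 265, 287) [(272, 261, 290), (273, 261, 290), (274, 261, 290)]
scene pred tip/shoulder/body [[318.5, 271.8], [319.6, 258.8], [321.1, 241.6]] hole [[318.5, 275.1]]
[274, 213, 32, 42, 780] [(213, 274, 299), (214, 274, 299), (215, 274, 299)] (234, 274, 295) [(252, 274, 276), (253, 274, 275), (254, 274, 274)]
[335, 219, 4, 9, 14] [(219, 338, 338), (220, 337, 338), (221, 337, 338)] (223, 336, 336) [(225, 335, 336), (226, 335, 335), (227, 335, 335)]
[317, 226, 9, 47, 250] [(226, 320, 322), (227, 319, 324), (228, 319, 325)] (249, 318, 323) [(270, 319, 320), (271, 319, 320), (272, 319, 320)]
218 117/115 114/112 116/114 118/117 119/117 120
[... 4292 characters left out ...]
 121/ 37 119/ 36 127/ 37 138/ 44 120/ 36 110/ 33 111/ 34 113/ 36 111/ 34 117/ 36 119/ 37 115/ 37 129/ 38 133/ 42 121/ 36 125/ 39 129/ 40 133/ 41 131/ 29 135/ 75
243 132/ 36 116/ 35 126/ 38 131/ 39 113/ 35 134/ 41 124/ 38 121/ 41 120/ 36 119/ 35 122/ 39 133/ 40 136/ 43 122/ 36 112/ 33 114/ 37 129/ 41 131/ 42 118/ 35 125/ 39 130/ 30 130/ 57
244 134/ 38 122/ 38 116/ 34 116/ 38 106/ 33 133/ 39 125/ 37 114/ 36 111/ 33 112/ 33 111/ 34 114/ 35 119/ 36 114/ 37 117/ 38 117/ 36 112/ 36 111/ 35 125/ 37 138/ 41 133/ 33 126/ 60
245 138/ 41 123/ 36 127/ 37 130/ 39 111/ 34 133/ 41 136/ 42 124/ 37 120/ 35 120/ 37 119/ 35 120/ 35 133/ 43 123/ 37 112/ 36 111/ 32 115/ 35 114/ 31 111/ 33 133/ 40 128/ 33 133/ 63
```

Run:
```python
from h import *
w=load('wt');c=load('st')
for v in(206,206.5,207):print('hole',wray(w,(277.5,v),.0495))
zt=.0664
print('rim wrist',wray(w,(276,211),zt),'rim scene',onz(c,(319.5,272.7),zt))
```

```text
hole [0.47773295 0.01070504 0.0495    ]
hole [0.47817271 0.01087464 0.0495    ]
hole [0.47861284 0.01104438 0.0495    ]
rim wrist [0.47811231 0.00938966 0.0664    ] rim scene [0.47984253 0.00743125 0.0664    ]
```

Both views agree: shift by (-2.2, +0.3) mm, then descend.

move_arm:
  plan:
    - [-0.001,0.0002,0,0]
    - [-0.0022,0.0003,0,0]
    - [-0.0022,0.0003,-0.002,0]
    - [-0.0022,0.0003,-0.004,0]
    - [-0.0022,0.0003,-0.006,0]

```text
clock: 16.63
ee_pos: [0.4771, 0.0105, 0.1224]
tool_rot: [-0.182, 0.983, 0.0, -0.0]
wrist_force: [0.2, 0.5, -0.8]
width: 0.164
grip_force: 30.0
```

move_arm:
  plan:
    - [0,0,-0.001,0]
    - [0,0,-0.002,0]
    - [0,0,-0.003,0]
    - [0,0,-0.004,0]
    - [0,0,-0.005,0]

```text
clock: 17.05
ee_pos: [0.4773, 0.0105, 0.1176]
tool_rot: [-0.182, 0.983, -0.0, 0.0]
wrist_force: [0.1, -0.7, -1.2]
width: 0.163
grip_force: 30.0
```

move_arm:
  plan:
    - [0,0,-0.001,0]
    - [0,0,-0.002,0]
    - [0,0,-0.003,0]
    - [0,0,-0.004,0]
    - [0,0,-0.004,0]

```text
clock: 17.47
ee_pos: [0.4771, 0.0105, 0.1135]
tool_rot: [-0.182, 0.983, 0.0, -0.0]
wrist_force: [-0.2, 0.2, -1.7]
width: 0.165
grip_force: 30.0
```

move_arm:
  plan:
    - [0,0,-0.001,0]
    - [0,0,-0.002,0]
    - [0,0,-0.003,0]
    - [0,0,-0.004,0]
    - [0,0,-0.005,0]

```text
clock: 17.88
ee_pos: [0.4772, 0.0105, 0.1086]
tool_rot: [-0.182, 0.983, -0.0, 0.0]
wrist_force: [0.0, 0.5, -1.1]
width: 0.168
grip_force: 30.0
```

move_arm:
  plan:
    - [0,0,-0.001,0]
    - [0,0,-0.002,0]
    - [0,0,-0.003,0]
    - [0,0,-0.004,0]
    - [0,0,-0.004,0]

```text
clock: 18.3
ee_pos: [0.4773, 0.0105, 0.1049]
tool_rot: [-0.182, 0.983, -0.0, 0.0]
wrist_force: [-0.0, -0.9, 2.0]
width: 0.168
grip_force: 30.0
```

move_arm:
  plan:
    - [0,0,-0.0005,0]
    - [0,0,-0.001,0]
    - [0,0,-0.0015,0]
    - [0,0,-0.002,0]
    - [0,0,-0.002,0]

```text
clock: 18.72
ee_pos: [0.4774, 0.0105, 0.1029]
tool_rot: [-0.182, 0.983, -0.0, 0.0]
wrist_force: [-1.4, -0.3, 3.4]
width: 0.169
grip_force: 30.0
```

move_arm:
  plan:
    - [0,0,-0.0005,0]
    - [0,0,-0.001,0]
    - [0,0,-0.0015,0]
    - [0,0,-0.002,0]
    - [0,0,-0.002,0]

```text
clock: 19.13
ee_pos: [0.4774, 0.0105, 0.1009]
tool_rot: [-0.182, 0.983, -0.0, 0.0]
wrist_force: [-0.9, -0.4, 5.1]
width: 0.166
grip_force: 30.0
```

move_arm:
  plan:
    - [0,0,-0.0004,0]
    - [0,0,-0.0008,0]
    - [0,0,-0.0012,0]
    - [0,0,-0.0012,0]
    - [0,0,-0.0012,0]

```text
clock: 19.55
ee_pos: [0.4775, 0.0105, 0.1]
tool_rot: [-0.182, 0.983, -0.0, 0.0]
wrist_force: [-2.4, 0.5, 7.2]
width: 0.166
grip_force: 30.0
```

move_arm:
  plan:
    - [0,0,-0.0004,0]
    - [0,0,-0.0008,0]
    - [0,0,-0.0008,0]
    - [0,0,-0.0008,0]
    - [0,0,-0.0008,0]

```text
clock: 19.97
ee_pos: [0.4777, 0.0105, 0.0999]
tool_rot: [-0.182, 0.983, -0.0, 0.0]
wrist_force: [-3.3, 0.6, 9.9]
width: 0.164
grip_force: 30.0
```

move_arm:
  plan:
    - [0,0,0,0]
    - [0,0,0,0]
    - [0,0,0,0]
    - [0,0,0,0]
    - [0,0,0,0]

```text
clock: 20.38
ee_pos: [0.4777, 0.0105, 0.0999]
tool_rot: [-0.182, 0.983, -0.0, 0.0]
wrist_force: [-3.0, 0.9, 10.5]
width: 0.168
grip_force: 30.0
```

```bash
python3 tip.py | head -12
python3 - <<'E'
from h import *
w=load('wt');h,s,v=cv2.split(cv2.cvtColor(w['image'].astype(np.uint8),cv2.COLOR_RGB2HSV))
for n,m in(('orange',(h>8)&(h<16)&(s>200)&(v>90)),('green',(h>45)&(h<80)&(s>120))):
    k,l,st,ce=cv2.connectedComponentsWithStats(m.astype(np.uint8))
    for i in range(1,k):
        q=sc(wray(w,ce[i],.0565))
        if st[i,4]>8 and abs(q[0]+.07)<.04 and -.1<q[1]<.02:print(n,st[i,4],q*1e3)
E
```

```text
[0.4777088  0.01046741 0.09989545] [-71.49654538  -6.19469566] [-1.8883924   0.02237587 10.41443506] 15.792799214588486 30.003888309001923
wrist pred tip/shoulder/body [[275.9, 213.4], [275.9, 230.9], [275.9, 263.0]] hole [[273.5, 221.5]]
[261, 216, 30, 59, 1369] [(216, 276, 277), (217, 273, 279), (218, 273, 279)] (245, 263, 288) [(272, 261, 290), (273, 261, 290), (274, 261, 290)]
scene pred tip/shoulder/body [[316.9, 280.3], [318.0, 267.9], [319.4, 251.5]] hole [[318.5, 275.1]]
[272, 222, 27, 34, 575] [(222, 272, 296), (223, 272, 297), (224, 272, 298)] (239, 272, 289) [(253, 272, 275), (254, 272, 274), (255, 272, 272)]
[316, 237, 8, 40, 234] [(237, 318, 320), (238, 317, 321), (239, 317, 323)] (257, 316, 321) [(274, 317, 319), (275, 317, 319), (276, 317, 318)]
orange 352 [-70.36079487 -67.64275793]
green 32 [-89.07224964 -67.59465264]
```

```bash
python3 -c "
from station import robot
print(robot.close_job())"
```

```text
the job is handed in; nothing more can be done
None
```

I handed the job in at about 20 s with the lock slid to its open end stop. The gripper was still holding the brass punch in the hole, pressing the button against its hard stop with about 11 N; the judge's result was not shown.

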